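# Refit the drain plate of a bench rinsing trough

## Task

Fit the perforated drain plate back into the rinsing trough: it is longer than the mouth, so tilt it, slip its lower end into the deep pocket under the wide rim, then bring the other end down through the mouth until the plate lies flat on the ledges, slide it fully home against the opposite (narrow-rim) end so that both ends are caught under the rims, and let go. The height of the ledges has been altered and is not known, so feel for it: do not force the plate against the trough and do not drop it, and leave the other things on the bench alone.

Things in the scene. Friction and masses are not known exactly. Their poses are not given: they have to be found in the camera images.
- plate: the drain plate: flat steel sheet 170 long (x) x 130 wide (y) x 4 thick with small dark holes, 0.25 to 0.5 kg. Origin at the centre of its underside, z up to the fin side. A solid lift fin stands at its centre: 60 long (x), 12 thick (y), 4 to 54 above the underside; pinch it across the 12. The same turned end for end. Starts flat on the bench, fin up.
- trough: the rinsing trough: white plastic open box fixed to the bench. Origin at bench level under the centre of its mouth; x is the long direction, from the wide-rim (deep pocket) end to the narrow-rim end. Outside x -107 to +92, y -78 to +78, side walls 8 thick and 100 high with no overhang. Home: plate on both ledges, its end against the narrow-rim end wall, plate centre at x about +1.
- mouth (a point): centre of the trough's mouth (x -77 to +77, y -70 to +70), level with the rim top, 100 above the bench; axes as the trough's. The end rims are 10 thick, so their undersides are 90 above the bench. The plate has 5 play at each side in the mouth.
- deep_wall (a point): middle of the end wall of the deep pocket, 24 in under the wide rim (trough x -101), at the height of the rim's underside (90); axes as the trough's
- home_wall (a point): middle of the end wall of the shallow pocket, 9 in under the narrow rim (trough x +86), at the height of the rim's underside (90). Below each rim is a level, unyielding steel ledge, from the end wall in to trough x -60 and +60. Both have their top at one height, 62 to 76 above the bench, different each time and not measured. Between them it is open to the floor at 8.
- plate_end1 (a point): middle of the lower edge of the plate's end at its -x (85 from the centre)
- plate_end2 (a point): middle of the lower edge of the plate's end at its +x (85 from the centre)
- reagent_a: bystander: clear glass reagent bottle, 66 dia x 150 high; origin at the centre of its underside; leave alone
- reagent_b: bystander: brown glass reagent bottle, 56 dia x 120 high; origin at the centre of its underside; leave alone
- beaker: bystander: glass beaker, 68 dia x 90 high; origin at the centre of its underside; leave alone
- dish: bystander: shallow glass dish, 84 dia x 16 high; origin at the centre of its underside; leave alone
- bung: bystander: black rubber bung, 38 dia x 28 high; origin at the centre of its underside; leave alone
- spatula: bystander: lab spatula lying on the bench, 180 long; leave alone
- crucible: bystander: small white porcelain crucible, 44 dia x 32 high; origin at the centre of its underside; leave alone
There are look-alikes about, which are no part of the job. Leave any purple or red look-alike of the plate alone.

How it is judged:
By the outcome, as a careful person would: the job done as asked, in the order asked, and still so for the second after the job is handed in, with the robot touching nothing.
It also fails if it takes over 61 s, if anything falls off the work surface, if the arm or the gripper's body presses on something with over 40 N, if the wrist force passes 120 N, or if a joint passes its speed limit or range.

## Robot

A 6-joint arm with a two-finger parallel gripper is mounted at the origin on the work surface. World frame = base frame: x ahead of the robot, y to its left, z up, the work surface at z = 0. Lengths are in m, angles in rad, forces in N, time in s.
With the tool pointing down it reaches from about 0.425 to 0.95 m from the base axis. Payload 3.5 kg.
Tool frame: the origin (TCP) lies midway between the tips of the shut fingers; the grasp point (between the pads) lies 19 mm behind it; z points along the fingers, y is the direction in which the jaws open and shut (so a half turn about z gives the same grasp; the last joint's range is limited). The gripper opens to 85 mm and grips with 20 to 120 N. Pads are 22 mm wide; open, the fingers measure 114 mm over their backs; the gripper's body (76 mm by 85 mm) begins 54 mm behind the grasp point. The pads swing forward as they close: fully open they stand 13 mm farther back than shut.
Start: joints at [-1.275, 0.286, 1.577, -0, 1.279, -0.15], TCP at [0.291, -0.609, 0.231] pointing down, gripper open.
Joint ranges: [-2.77, 2.77], [-0.9, 2.22], [0.21, 2.48], [-1.53, 4.67], [0.24, 2.81], [-2.84, 2.84]. Speed limits (rad/s): [2.79, 2.79, 3.14, 3.14, 3.14, 3.14].

## Interface

Orientations are given as a unit quaternion [x, y, z, w].
In Python, from plant import * gives the robot as it stands.
- The arm moves only by the shell command python3 -m jog 'ROWS' [FORCE]. ROWS is a JSON object of lists of equal length, an entry for each row: "travel": the shift along the world's x, y, z in mm, a list of three; "dr": the turn, a rotation vector about the world's x, y, z in degrees, a list of three; "jaw": the closure in counts, from 0 (fully open) to 255 (shut). In form: {"travel": [[x, y, z], ...], "dr": [[wx, wy, wz], ...], "jaw": [jaw, ...]}. A call has 1 to 5 rows; each row shifts and turns the commanded pose from where the row before left it; what a row does not reach is not made up. A row lasts 1/12 s, in which the tool goes at most 41.7 mm and 7.16 degrees, less where a joint would pass 70% of its speed; a pose out of reach is approached as far as the arm can. A call is refused whole if a number of a shift passes 41.7 or a number of a turn 7.16, either way. A call with a gripper value outside its range is refused whole. The fingers move at their own pace and stop on an object; FORCE is the grip in N (left out, the last holds). Time passes only in rows, so rows that do not move let the fingers close. It gives the time, the measured TCP pose, the force and the opening at its end, in the units of the state.
- get_state(): the state, without advancing time (a new reading comes with each control period).
- read_camera(name): name is "side" or "top" or "wrist"; returns the picture (400x640x3 uint8, red, green, blue); there is no depth.
- camera_info(name): a dict with "K" (3x3 intrinsics, pixels), "R" (3x3) and "t" (3): a world point X has camera coordinates R X + t; the wrist camera has in their place "mount" (4x4, takes a point from camera to tool coordinates, whose origin is the TCP and whose axes are the flange's). Camera axes: x right, y down, z forward; pixel columns grow to the right and rows downward; lengths in m; the calibration is good to about 2 mm. The wrist camera is an equidistant fisheye: a pixel r from the principal point sees the ray r / f radians off the axis. A picture is of the moment at which its call begins: read the wrist's pose just before it. camera_info takes no time and is no camera call.
- sign_off(): hands the job in, once; it reports no verdict.
The state is a dict: "time": time; "qpos": joint angles; "dq": joint speeds; "joint_efforts": joint torques, N m; "eef_pos": TCP position; "tcp_rot": TCP orientation; "contact_force": force on the tool from outside, world axes, zero at the start; "wrist_torque": the same for the moment, N m; "opening": opening from 0.0 (shut) to 1.0 (fully open).
Only numpy, scipy, OpenCV 4.12 (cv2) and the standard library are available. Lean on these libraries where they do the work, as an engineer would, in place of code of your own. Each camera call takes 0.05 s, during which the arm holds its last target. There are 200 camera calls.

## Working session

There is one attempt and no reset: what is moved stays moved. The work goes in short steps, Python scripts to look and compute and a shell command to move; the robot and the scene stay as the last step left them, time stands still between calls to the robot, and variables do not carry over. Pictures are saved under pics/ and viewed, about 8 in all and at most 12, crops included, and the job is handed in when it is done.

```bash
ls; mkdir -p pics
python3 - <<'E'
from plant import *
import cv2,numpy as np
s=get_state();print(s)
for n in ("top","side"):
    im=read_camera(n);cv2.imwrite(f"pics/{n}0.png",im[:,:,::-1])
    print(n,camera_info(n))
print(camera_info("wrist"))
E
```

```text
pics
{'time': 0.0, 'qpos': array([-1.27498090e+00,  2.87183881e-01,  1.57816307e+00, -7.72534217e-06,
        1.27857589e+00, -1.49964079e-01]), 'dq': array([ 0.00153836, -0.00116701,  0.00064642,  0.00087913, -0.0010789 ,
        0.00073481]), 'joint_efforts': array([-6.82493301e-04, -4.05988562e+01, -2.92622244e+01, -1.30491690e-04,
        5.95103993e-03,  7.56261443e-06]), 'eef_pos': array([ 0.2908905 , -0.60838869,  0.22994256]), 'tcp_rot': array([ 9.75261837e-01,  2.21049751e-01, -8.85778158e-05, -1.16172852e-03]), 'contact_force': array([ 0.26964953,  0.56046542, -0.48414249]), 'wrist_torque': array([-0.02986399,  0.05663296, -0.06455852]), 'opening': 1.0024323913839903}
top {'K': array([[397.60990973,   0.        , 315.5165191 ],
       [  0.        , 397.60990973, 197.05393439],
       [  0.        ,   0.        ,   1.        ]]), 'R': array([[-0.02926587, -0.99919048,  0.02760243],
       [-0.99636865,  0.02695208, -0.08076568],
       [ 0.07995636, -0.02986587, -0.99635085]]), 't': array([-0.04641869,  0.51039513,  1.11320449])}
side {'K': array([[432.54065023,   0.        , 316.66165748],
       [  0.        , 432.54065023, 199.28150493],
       [  0.        ,   0.        ,   1.        ]]), 'R': array([[-0.98768134, -0.15539001, -0.01842603],
       [-0.06347553,  0.50549602, -0.86049093],
       [ 0.14302598, -0.84872123, -0.50913245]]), 't': array([0.51615097, 0.13836051, 1.06843868])}
{'K': array([[309.70691629,   0.        , 313.95542151],
       [  0.        , 309.70691629, 195.12918046],
       [  0.        ,   0.        ,   1.        ]]), 'mount': array([[-1.69976116e-04, -9.49704795e-01, -3.13146567e-01,
         7.95443854e-02],
       [ 9.99999394e-01,  1.79275783e-04, -1.08650428e-03,
         4.69284389e-04],
       [ 1.08799792e-03, -3.13146562e-01,  9.49704189e-01,
        -1.42477956e-01],
       [ 0.00000000e+00,  0.00000000e+00,  0.00000000e+00,
         1.00000000e+00]])}
```

View pics/top0.png

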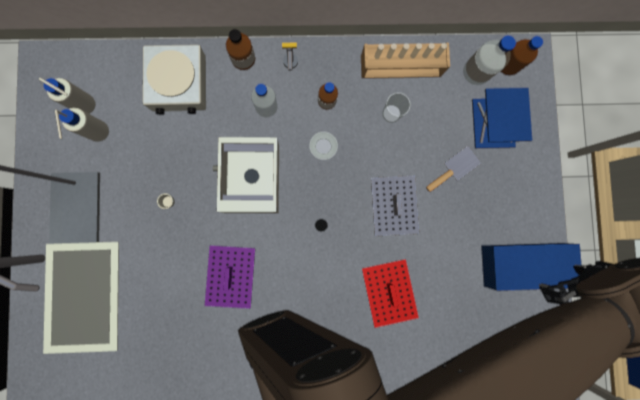

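View pics/side0.png

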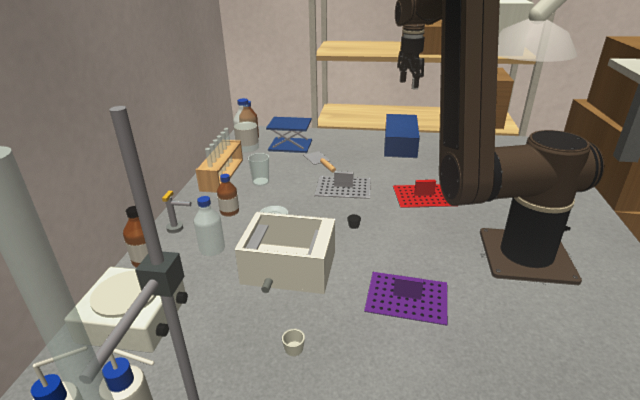

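```bash
cat > h.py <<'E'
import numpy as np,cv2
from plant import *
def ray(n,uv):
    c=camera_info(n);R,t=c["R"],c["t"]
    d=R.T@np.linalg.solve(c["K"],[uv[0],uv[1],1.]);return -R.T@t,d
def onz(n,uv,z):
    o,d=ray(n,uv);return o+d*(z-o[2])/d[2]
def proj(n,X):
    c=camera_info(n);p=c["K"]@(c["R"]@np.array(X)+c["t"]);return p[:2]/p[2]
def tri(uv_top,uv_side):
    A=[];b=[]
    for n,uv in(("top",uv_top),("side",uv_side)):
        o,d=ray(n,uv);d/=np.linalg.norm(d);P=np.eye(3)-np.outer(d,d);A.append(P);b.append(P@o)
    return np.linalg.lstsq(np.vstack(A),np.hstack(b),rcond=None)[0]
E
python3 - <<'E'
import cv2,numpy as np
t=cv2.imread("pics/top0.png");s=cv2.imread("pics/side0.png")
a=cv2.resize(t[130:220,205:295],(400,400),interpolation=cv2.INTER_CUBIC)
b=cv2.resize(t[165:245,355:435],(400,400),interpolation=cv2.INTER_CUBIC)
c=cv2.resize(s[205:295,230:345],(400,313),interpolation=cv2.INTER_CUBIC)[:200]
c=cv2.resize(s[205:265,230:345],(400,200),interpolation=cv2.INTER_CUBIC)
d=cv2.resize(s[160:210,305:385],(400,200),interpolation=cv2.INTER_CUBIC)
cv2.imwrite("pics/z0.png",np.vstack([np.hstack([a,b]),np.hstack([c,d])]))
E
```

```text
(no output)
```

View pics/z0.png

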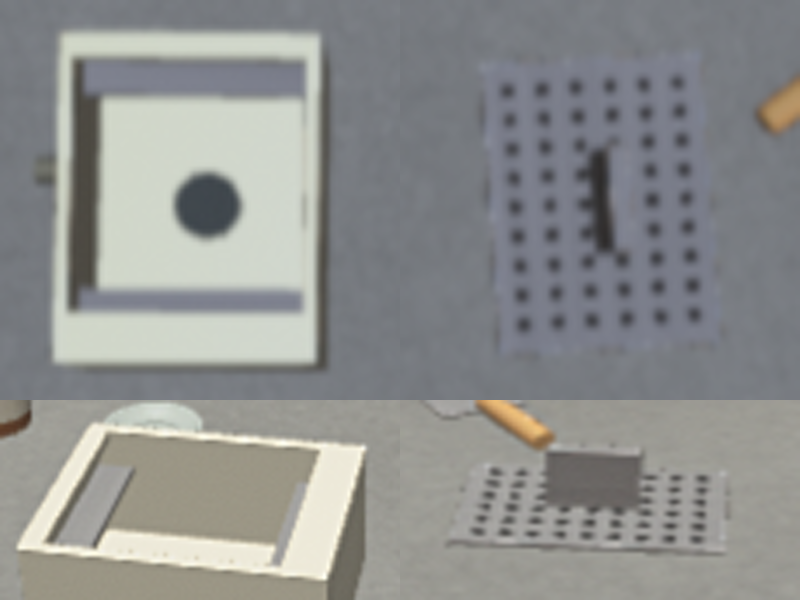

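Run:
```python
from h import *
m=lambda p,s,o:(o[0]+(p[0]+.5)/s-.5,o[1]+(p[1]+.5)/s-.5)
T=[(60,33),(322,35),(320,364),(53,362)];M=[(72,58),(306,60),(303,311),(68,311)]
for nm,L in(("out",T),("mouth",M)):
    P=np.array([onz("top",m(p,400/90,(205,130)),.1) for p in L])*1e3
    print(nm,P[:,:2].round(1).tolist(),P.mean(0).round(1),"len",np.linalg.norm(P[0]-P[3]).round(),np.linalg.norm(P[1]-P[2]).round(),"wid",np.linalg.norm(P[0]-P[1]).round(),np.linalg.norm(P[3]-P[2]).round())
    d=P[0]+P[1]-P[2]-P[3];w=P[0]+P[3]-P[1]-P[2];print("yaw",np.degrees(np.arctan2(d[1],d[0])),np.degrees(np.arctan2(-w[0],w[1])))
L=[(83,65),(298,55),(318,343),(103,352)]
P=np.array([onz("top",m(p,5,(355,165)),.004) for p in L])*1e3
print("plate",P[:,:2].round(1).tolist(),P.mean(0).round(1),np.linalg.norm(P[0]-P[3]),np.linalg.norm(P[0]-P[1]))
d=P[0]+P[1]-P[2]-P[3];w=P[0]+P[3]-P[1]-P[2];print("yaw",np.degrees(np.arctan2(d[1],d[0])),np.degrees(np.arctan2(-w[0],w[1])))
# side trough mouth and plate check
S=230;q=lambda p,s,o:m(p,s,o)
C=[onz("side",(230+(u+.5)/3.478-.5,205+((v-400)+.5)/3.333-.5),.1)*1e3 for u,v in[(95,424),(366,447),(328,580),(20,548)]]
print("side out",np.round(C,1).tolist())
C=[onz("side",(305+(u-400+.5)/5-.5,160+((v-400)+.5)/4-.5),z)*1e3 for u,v,z in[(472,466,.004),(725,472,.004),(725,550,0),(450,543,0),(545,446,.054),(642,446,.054)]]
print("side plate",np.round(C,1).tolist())
# fin top from top view: light strip top edge
print("ledge far edge", [onz("top",m((195,96),400/90,(205,130)),z)*1e3 for z in(.062,.069,.076)])
print("ledge near edge", [onz("top",m((195,290),400/90,(205,130)),z)*1e3 for z in(.062,.069,.076)])
from scipy.spatial.transform import Rotation as Ro
print(Ro.from_quat(get_state()["tcp_rot"]).as_matrix())
```

```text
out [[670.3, 196.9], [665.4, 40.0], [467.1, 45.4], [472.7, 202.9]] [568.9 121.3 100. ] len 198.0 198.0 wid 157.0 158.0
yaw -1.6581215919297925 -1.8956584590699057
mouth [[654.9, 189.9], [650.4, 49.9], [498.9, 54.8], [502.7, 193.8]] [576.7 122.1 100. ] len 152.0 152.0 wid 140.0 139.0
yaw -1.66552965738801 -1.6948921159412538
plate [[562.8, -225.5], [565.5, -352.3], [397.2, -355.6], [395.8, -230.4]] [ 480.3 -291.     4. ] 167.14329463462096 126.7529234937142
yaw 1.394011229205764 0.9375356641059599
side out [[664.6, 41.9, 100.0], [468.6, 48.3, 100.0], [473.1, 203.7, 100.0], [670.0, 196.2, 100.0]]
side plate [[569.4, -348.3, 4.0], [401.9, -357.8, 4.0], [395.5, -237.1, 0.0], [564.7, -226.8, 0.0], [513.6, -292.8, 54.0], [453.1, -300.1, 54.0]]
ledge far edge [array([637.67074536, 121.96057931,  62.        ]), array([636.26068445, 121.0043443 ,  69.        ]), array([634.85062354, 120.04810928,  76.        ])]
ledge near edge [array([516.60425873, 123.86379445,  62.        ]), array([515.97194167, 122.89533298,  69.        ]), array([515.33962461, 121.92687151,  76.        ])]
[[ 9.02276781e-01  4.31156808e-01 -6.45966672e-04]
 [ 4.31157177e-01 -9.02274435e-01  2.08137926e-03]
 [ 3.14561625e-04 -2.15649335e-03 -9.99997625e-01]]
```

```bash
python3 -m jog '{"travel":[[21,35,0],[21,35,0],[21,35,0],[21,35,0],[21,35,0]],"dr":[[0,0,-2.7],[0,0,-2.7],[0,0,-2.7],[0,0,-2.7],[0,0,-2.7]],"jaw":[0,0,0,0,0]}' 
python3 -m jog '{"travel":[[21,35,0],[21,35,0],[21,35,0],[21,35,0],[0,0,0]],"dr":[[0,0,-2.7],[0,0,-2.7],[0,0,-2.7],[0,0,-2.7],[0,0,0]],"jaw":[0,0,0,0,0]}'
cat >> h.py <<'E'
from scipy.spatial.transform import Rotation as Ro
def wpose():
    s=get_state();c=camera_info("wrist");T=np.eye(4);T[:3,:3]=Ro.from_quat(s["tcp_rot"]).as_matrix();T[:3,3]=s["eef_pos"]
    return T@c["mount"],c["K"]
def wonz(uv,z,P,K):
    d=np.array([uv[0]-K[0,2],uv[1]-K[1,2]])/K[0,0];r=np.linalg.norm(d)
    v=np.array([*(d/r*np.sin(r)),np.cos(r)]);v=P[:3,:3]@v;o=P[:3,3];return (o+v*(z-o[2])/v[2])*1e3
E
python3 - <<'E'
from h import *
P,K=wpose();im=read_camera("wrist");cv2.imwrite("pics/w1.png",im[:,:,::-1]);np.savez("w1.npz",P=P,K=K)
print(get_state()["eef_pos"],Ro.from_quat(get_state()["tcp_rot"]).as_matrix().round(4))
E
```

```text
time: 0.52
eef_pos: [0.3964, -0.432, 0.2306]
tcp_rot: [0.995, 0.103, -0.0, -0.001]
contact_force: [-0.3, -0.4, -1.5]
opening: 0.997
time: 0.93
eef_pos: [0.4825, -0.288, 0.2308]
tcp_rot: [1.0, 0.013, 0.0, -0.002]
contact_force: [-0.5, 0.4, 0.0]
opening: 1.001
[ 0.48131964 -0.29064011  0.23085956] [[ 9.996e-01  2.750e-02 -5.000e-04]
 [ 2.750e-02 -9.996e-01  1.000e-03]
 [-4.000e-04 -1.000e-03 -1.000e+00]]
```

View pics/w1.png

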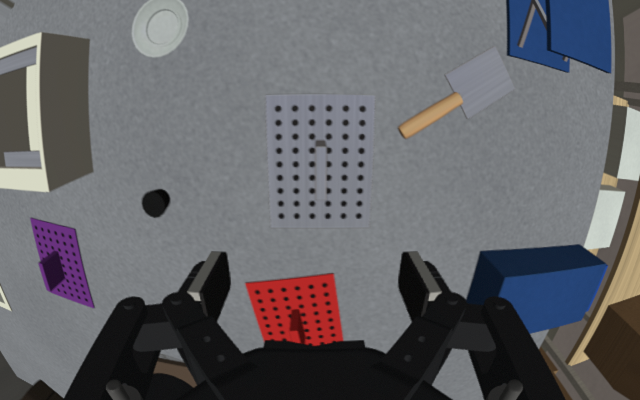

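Run:
```python
from h import *
d=np.load("w1.npz");P,K=d["P"],d["K"]
C=np.array([wonz(p,4,P*1,K) if 0 else wonz(p,.004,P,K) for p in[(266,94),(375,95),(369,229),(270,227)]])
print(C.round(1).tolist(),C.mean(0).round(1))
d=C[0]+C[1]-C[2]-C[3];w=C[0]+C[3]-C[1]-C[2];print(np.degrees(np.arctan2(d[1],d[0])),np.degrees(np.arctan2(-w[0],w[1])))
H=np.array([wonz(p,.004,P,K) for p in[(278,108),(362,108),(359,216),(281,216)]]);d=H[0]+H[1]-H[2]-H[3];w=H[0]+H[3]-H[1]-H[2]
print("holes",H.mean(0).round(1),np.degrees(np.arctan2(d[1],d[0])),np.degrees(np.arctan2(-w[0],w[1])))
print("fin top end far", wonz((320,141),.054,P,K))
im=cv2.imread("pics/w1.png");cv2.imwrite("pics/w1z.png",cv2.resize(im[85:240,255:385],None,fx=4.5,fy=3.8,interpolation=cv2.INTER_CUBIC))
```

```text
[[564.7, -228.8, 4.0], [567.5, -357.7, 4.0], [395.4, -362.7, 4.0], [394.8, -232.1, 4.0]] [ 480.6 -295.3    4. ]
1.398845448138886 0.7699607317230902
holes [ 480.8 -295.2    4. ] 1.8015224945983634 1.661739647198016
fin top end far [ 516.21516684 -293.21018287   54.        ]
```

View pics/w1z.png

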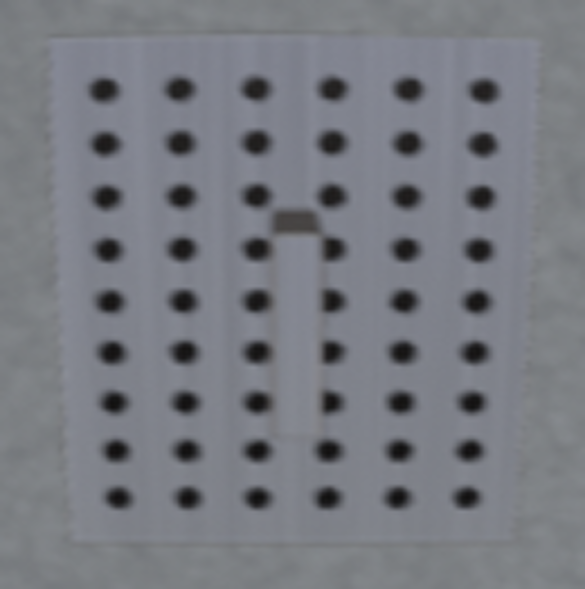

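Run:
```python
from h import *
d=np.load("w1.npz");P,K=d["P"],d["K"]
f=lambda u,v:(255+(u+.5)/4.5-.5,85+(v+.5)/3.8-.5)
for L,z in(([(272,233),(322,233),(320,436),(276,436)],.054),([(104,90),(484,91),(467,497),(119,497)],.004)):
    H=np.array([wonz(f(*p),z,P,K) for p in L]);d=H[0]+H[1]-H[2]-H[3];w=H[0]+H[3]-H[1]-H[2]
    print(H.round(1).tolist(),H.mean(0).round(1),np.degrees(np.arctan2(d[1],d[0])),np.degrees(np.arctan2(-w[0],w[1])))
```

```text
[[510.8, -288.2, 54.0], [511.2, -299.8, 54.0], [452.5, -301.5, 54.0], [452.2, -290.8, 54.0]] [ 481.7 -295.1   54. ] 2.092209296855558 1.654107803850125
[[547.5, -243.0, 4.0], [550.2, -343.0, 4.0], [414.5, -346.9, 4.0], [411.7, -247.0, 4.0]] [ 481. -295.    4.] 1.673900624570098 1.5722270723343525
```

```bash
python3 -m jog '{"travel":[[0,-4.4,-35],[0,0,-35],[0,0,-35],[0,0,-35],[0,0,-30]],"dr":[[0,0,0],[0,0,0],[0,0,0],[0,0,0],[0,0,0]],"jaw":[0,0,0,0,0]}' 
python3 -m jog '{"travel":[[0,0,-25],[0,0,-19],[0,0,0],[0,0,0],[0,0,0]],"dr":[[0,0,0],[0,0,0],[0,0,0],[0,0,0],[0,0,0]],"jaw":[0,0,80,120,160]}' 60
python3 -m jog '{"travel":[[0,0,0],[0,0,0],[0,0,0],[0,0,0],[0,0,0]],"dr":[[0,0,0],[0,0,0],[0,0,0],[0,0,0],[0,0,0]],"jaw":[200,255,255,255,255]}' 60
python3 -m jog '{"travel":[[0,0,0],[0,0,0],[0,0,0]],"dr":[[0,0,0],[0,0,0],[0,0,0]],"jaw":[255,255,255]}' 60
```

```text
time: 1.4
eef_pos: [0.4785, -0.2988, 0.0586]
tcp_rot: [1.0, 0.01, -0.001, -0.001]
contact_force: [0.7, 0.2, -0.2]
opening: 1.001
time: 1.82
eef_pos: [0.4805, -0.2997, 0.0185]
tcp_rot: [1.0, 0.011, 0.001, 0.001]
contact_force: [-0.0, 0.6, 0.0]
opening: 0.605
time: 2.23
eef_pos: [0.481, -0.2988, 0.019]
tcp_rot: [1.0, 0.011, 0.001, 0.001]
contact_force: [-1.2, 1.9, 5.6]
opening: 0.139
time: 2.48
eef_pos: [0.4809, -0.2988, 0.019]
tcp_rot: [1.0, 0.011, 0.001, 0.001]
contact_force: [-0.3, 1.2, 6.0]
opening: 0.132
```

```bash
python3 -m jog '{"travel":[[0,0,2],[0,0,4],[0,0,10],[0,0,20],[0,0,0]],"dr":[[0,0,0],[0,0,0],[0,0,0],[0,0,0],[0,0,0]],"jaw":[255,255,255,255,255]}' 60
python3 -m jog '{"travel":[[0,0,34],[0,0,34],[0,0,34],[0,0,34],[0,0,0]],"dr":[[0,0,0],[0,0,0],[0,0,0],[0,0,0],[0,0,0]],"jaw":[255,255,255,255,255]}'
python3 - <<'E'
from h import *
s=get_state();print(s["eef_pos"],s["contact_force"],s["wrist_torque"],s["opening"],Ro.from_quat(s["tcp_rot"]).as_matrix().round(4))
P,K=wpose();im=read_camera("wrist");np.savez("w2.npz",P=P,K=K)
im2=read_camera("side")
a=im[60:300,160:480];b=cv2.resize(im2[100:250,280:480],(427,320),interpolation=cv2.INTER_CUBIC)
cv2.imwrite("pics/w2.png",cv2.resize(im[60:300,180:460],(700,600),interpolation=cv2.INTER_CUBIC)[:,:,::-1]);cv2.imwrite("pics/s2.png",im2[:,:,::-1])
E
```

```text
time: 2.9
eef_pos: [0.4819, -0.3001, 0.0569]
tcp_rot: [1.0, 0.011, 0.002, 0.002]
contact_force: [1.2, -0.6, -2.0]
opening: 0.131
time: 3.32
eef_pos: [0.4835, -0.3015, 0.198]
tcp_rot: [1.0, 0.011, 0.006, 0.005]
contact_force: [1.8, -1.6, -1.0]
opening: 0.132
[ 0.4835232  -0.30151827  0.19801175] [ 1.79065842 -1.55268086 -1.00408602] [-0.08884363 -0.1277346  -0.00193554] 0.13216144436256289 [[ 0.9997  0.0217  0.0116]
 [ 0.0219 -0.9997 -0.0107]
 [ 0.0114  0.0109 -0.9999]]
```

View pics/w2.png

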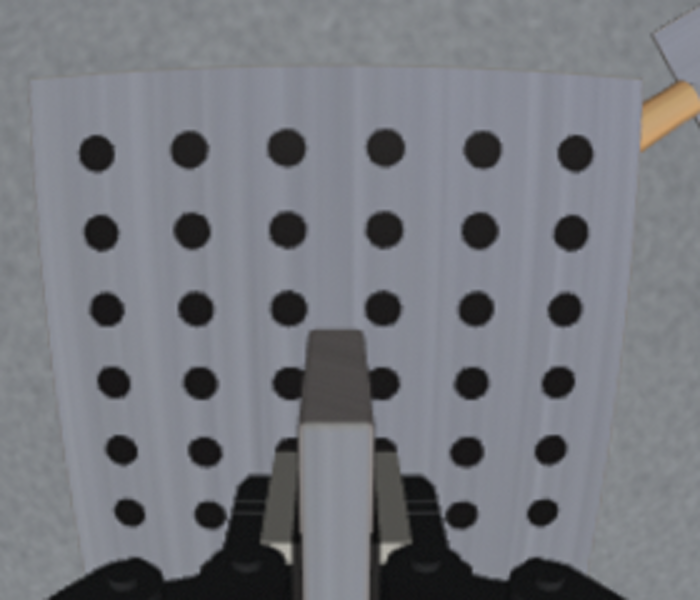

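```bash
cat > pnp.py <<'E'
from h import *
px={(0,0):(97,153),(0,1):(190,149),(0,2):(287,147),(0,3):(386,147),(0,4):(483,149),(0,5):(576,153),
(1,0):(101,233),(1,1):(192,231),(1,2):(288,230),(1,3):(385,230),(1,4):(480,231),(1,5):(571,233),
(2,0):(107,309),(2,1):(196,309),(2,2):(289,308),(2,3):(383,308),(2,4):(476,309),(2,5):(565,309),
(3,0):(114,382),(3,1):(201,383),(3,4):(472,383),(3,5):(558,382),(4,0):(122,450),(4,5):(551,450),(5,0):(130,512),(5,5):(543,512)}
o=np.array([[68-17*i,50-20*j,4.] for i,j in px]);u=np.array([[180+(a+.5)/2.5-.5,60+(b+.5)/2.5-.5] for a,b in px.values()])
c=camera_info("wrist");K=c["K"];n=cv2.fisheye.undistortPoints(u[:,None],K,np.zeros(4))
ok,r,t=cv2.solvePnP(o,n,np.eye(3),None);R=cv2.Rodrigues(r)[0]
e=cv2.projectPoints(o,r,t,np.eye(3),None)[0]-n;print("rms px",np.sqrt((e**2).sum(2).mean())*K[0,0])
m=c["mount"];Rt=m[:3,:3]@R;tt=m[:3,:3]@t[:,0]+m[:3,3]*1e3
print("plate origin in tool mm",tt.round(1));print("plate axes in tool",Rt.round(4))
P=np.load("w2.npz")["P"];Tw=P@np.linalg.inv(m);Rw=Tw[:3,:3]@Rt;print("world origin",(Tw[:3,:3]@tt+Tw[:3,3]*1e3).round(1));print(Rw.round(4))
E
python3 pnp.py
```

```text
rms px 0.1898087771757199
plate origin in tool mm [ 0.5  0.8 19.2]
plate axes in tool [[ 1.e+00  0.e+00  7.e-04]
 [ 0.e+00 -1.e+00  8.e-04]
 [ 7.e-04 -8.e-04 -1.e+00]]
world origin [ 484.2 -302.5  178.9]
[[ 0.9997 -0.0217 -0.0109]
 [ 0.0218  0.9997  0.0099]
 [ 0.0107 -0.0101  0.9999]]
```

```bash
python3 -m jog '{"travel":[[8,20,0],[8,33,0],[8,33,0],[8,33,0],[8,33,0]],"dr":[[0,0,0],[0,0,0],[0,-1.5,-0.3],[0,-1.5,-0.3],[0,-1.5,-0.3]],"jaw":[255,255,255,255,255]}'
python3 -m jog '{"travel":[[8,33,0],[8,33,0],[8,33,0],[8,33,0],[8,33,0]],"dr":[[0,-1.5,-0.3],[0,-1.5,-0.3],[0,-1.5,-0.3],[0,-1.5,-0.3],[0,-1.5,-0.3]],"jaw":[255,255,255,255,255]}'
python3 -m jog '{"travel":[[8,33,0],[8,33,0],[8,30,0],[0,10,0],[0,0,0]],"dr":[[0,-1.5,-0.3],[0,-0.9,-0.3],[0,0,0],[0,0,0],[0,0,0]],"jaw":[255,255,255,255,255]}'
cat >> h.py <<'E'
TO=np.array([576.5,121.7]);YAW=np.radians(-1.7);ex=np.array([np.cos(YAW),np.sin(YAW)]);ey=np.array([-ex[1],ex[0]])
def rep():
    s=get_state();T=Ro.from_quat(s["tcp_rot"]).as_matrix();p=s["eef_pos"]*1e3
    Rp=T@np.diag([1,-1,-1]);o=p+T@[.5,.8,19.2];f=lambda q:np.array([(q[:2]-TO)@ex,(q[:2]-TO)@ey,q[2]]).round(1)
    print("t",s["time"].__round__(2),"tcp",p.round(1),"F",s["contact_force"].round(1),"M",s["wrist_torque"].round(2),"op",round(s["opening"],3))
    print("plate trough: o",f(o),"end1",f(o-85*Rp[:,0]),"end2",f(o+85*Rp[:,0]))
    x=Rp[:,0];print("yaw rel",np.degrees(np.arctan2(x[1],x[0])-YAW).round(2),"tilt",np.degrees(np.arcsin(x[2])).round(2),"roll",np.degrees(np.arcsin(Rp[2,1])).round(2))
E
python3 -c "from h import *;rep()"
```

```text
time: 3.83
eef_pos: [0.5185, -0.1443, 0.1856]
tcp_rot: [0.999, 0.002, 0.037, -0.001]
contact_force: [0.6, -0.6, -2.3]
opening: 0.127
time: 4.25
eef_pos: [0.5582, 0.0204, 0.1856]
tcp_rot: [0.995, -0.01, 0.102, 0.001]
contact_force: [1.1, 0.4, -3.1]
opening: 0.132
time: 4.67
eef_pos: [0.5821, 0.1268, 0.1858]
tcp_rot: [0.992, -0.014, 0.122, 0.001]
contact_force: [-0.3, -1.4, -2.4]
opening: 0.135
t 4.67 tcp [582.1 126.8 185.8] F [-0.3 -1.4 -2.4] M [ 0.01  0.23 -0.02] op 0.135
plate trough: o [ 10.6   4.5 167.3] end1 [-71.9   4.3 146.6] end2 [ 93.1   4.7 187.9]
yaw rel 0.13 tilt 14.05 roll 0.04
```

```bash
python3 -m jog '{"travel":[[3,-2.5,-10],[3,-2,-14],[0,0,-12],[0,0,0],[0,0,0]],"dr":[[0,-1,-0.1],[0,0,0],[0,0,0],[0,0,0],[0,0,0]],"jaw":[255,255,255,255,255]}'
python3 - <<'E'
from h import *
rep()
P,K=wpose();im=read_camera("wrist");np.savez("w3.npz",P=P,K=K)
t=read_camera("top");s=read_camera("side");cv2.imwrite("pics/w3f.png",im[:,:,::-1]);cv2.imwrite("pics/s3f.png",s[:,:,::-1])
a=cv2.resize(im[0:300,100:540],(580,396));b=cv2.resize(s[190:300,220:350],(468,396),interpolation=cv2.INTER_CUBIC)
cv2.imwrite("pics/v3.png",cv2.resize(np.hstack([a,b]),(800,302))[:,:,::-1])
cv2.imwrite("pics/v3.png",np.vstack([cv2.resize(im[0:300,100:540],(440,300)),cv2.resize(s[195:295,220:350],(440,300),interpolation=cv2.INTER_CUBIC)])[:,:,::-1])
E
```

```text
time: 5.08
eef_pos: [0.5885, 0.1191, 0.1509]
tcp_rot: [0.991, -0.017, 0.132, 0.002]
contact_force: [0.3, 0.4, -2.2]
opening: 0.129
t 5.08 tcp [588.5 119.1 150.9] F [ 0.3  0.4 -2.2] M [-0.01  0.27 -0.  ] op 0.129
plate trough: o [ 17.6  -3.1 132.5] end1 [-64.5  -2.7 110.3] end2 [ 99.7  -3.4 154.6]
yaw rel -0.25 tilt 15.12 roll 0.05
```

View pics/v3.png

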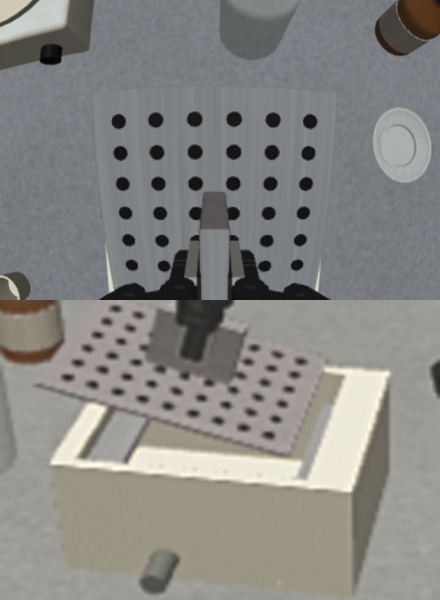

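```bash
python3 - <<'E'
from h import *
for uv,z in(((220+296/3.385,195+152/3),.112),((220+325/3.385,195+55/3),.114)):
    q=onz("side",uv,z)*1e3;print(((q[:2]-TO)@ex).round(1),((q[:2]-TO)@ey).round(1))
P,K=[np.load("w3.npz")[k] for k in"PK"]
rep()
E
python3 -m jog '{"travel":[[0,3,-2],[0,0,0],[0,0,0]],"dr":[[0,0,0.2],[0,0,0],[0,0,0]],"jaw":[255,255,255]}'; python3 -c "from h import *;rep()"
```

```text
-65.7 55.5
-60.5 -71.8
t 5.23 tcp [590.5 119.7 154.1] F [-0.2  0.7 -3.1] M [ 0.01  0.25 -0.04] op 0.126
plate trough: o [ 19.7  -2.4 135.7] end1 [-62.2  -2.1 113. ] end2 [101.6  -2.7 158.4]
yaw rel -0.22 tilt 15.47 roll 0.08
time: 5.48
eef_pos: [0.5902, 0.1233, 0.1518]
tcp_rot: [0.991, -0.014, 0.134, 0.001]
contact_force: [-0.9, -0.4, -2.6]
opening: 0.133
t 5.48 tcp [590.2 123.3 151.8] F [-0.9 -0.4 -2.6] M [ 0.02  0.23 -0.02] op 0.133
plate trough: o [ 19.2   1.3 133.4] end1 [-62.7   1.2 110.8] end2 [101.1   1.3 156. ]
yaw rel 0.04 tilt 15.43 roll 0.08
```

```bash
python3 -m jog '{"travel":[[-2,-1,-8],[-2,0,-8],[0,0,-8],[0,0,-3],[0,0,0]],"dr":[[0,0,0],[0,0,0],[0,0,0],[0,0,0],[0,0,0]],"jaw":[255,255,255,255,255]}'; python3 -c "from h import *;rep()"; python3 -m jog '{"travel":[[0,0,0],[0,0,-1.5],[0,0,-1.5],[0,0,-1],[0,0,0]],"dr":[[0,0,0],[0,0,0],[0,0,0],[0,0,0],[0,0,0]],"jaw":[255,255,255,255,255]}'; python3 -c "from h import *;rep()"
```

```text
time: 5.9
eef_pos: [0.5847, 0.122, 0.122]
tcp_rot: [0.991, -0.015, 0.132, 0.001]
contact_force: [0.1, 0.1, -2.9]
opening: 0.127
t 5.9 tcp [584.7 122.  122. ] F [ 0.1  0.1 -2.9] M [ 0.01  0.29 -0.02] op 0.127
plate trough: o [ 13.7  -0.2 103.6] end1 [-68.3  -0.2  81.4] end2 [ 95.7  -0.2 125.9]
yaw rel 0.01 tilt 15.18 roll 0.07
time: 6.32
eef_pos: [0.586, 0.1221, 0.1203]
tcp_rot: [0.991, -0.015, 0.134, 0.001]
contact_force: [0.3, 0.7, -3.0]
opening: 0.13
t 6.32 tcp [586.  122.1 120.3] F [ 0.3  0.7 -3. ] M [-0.02  0.26  0.02] op 0.13
plate trough: o [ 1.510e+01 -1.000e-01  1.019e+02] end1 [-66.8  -0.1  79.3] end2 [ 9.710e+01 -1.000e-01  1.244e+02]
yaw rel 0.01 tilt 15.39 roll 0.08
```

```bash
python3 -m jog '{"travel":[[0,0,-1],[0,0,-1],[0,0,-1],[0,0,0]],"dr":[[0,0,0],[0,0,0],[0,0,0],[0,0,0]],"jaw":[255,255,255,255]}' >/dev/null; python3 -c "from h import *;rep()"
```

```text
t 6.65 tcp [585.9 122.1 117. ] F [ 0.3 -0.1 -2.6] M [-0.04  0.36  0.02] op 0.131
plate trough: o [15.  -0.1 98.7] end1 [-67.   -0.1  76.1] end2 [ 9.690e+01 -1.000e-01  1.212e+02]
yaw rel 0.01 tilt 15.37 roll 0.08
```

```bash
python3 -m jog '{"travel":[[0,0,-1],[0,0,-1],[0,0,0]],"dr":[[0,0,0],[0,0,0],[0,0,0]],"jaw":[255,255,255]}' >/dev/null; python3 -c "from h import *;rep()"
```

```text
t 6.9 tcp [585.9 122.1 115. ] F [ 0.1  0.4 -2.7] M [-0.01  0.25  0.02] op 0.133
plate trough: o [14.9 -0.1 96.6] end1 [-67.   -0.1  74.1] end2 [ 9.690e+01 -1.000e-01  1.192e+02]
yaw rel 0.01 tilt 15.37 roll 0.08
```

```bash
python3 -m jog '{"travel":[[0,0,-1],[0,0,-0.5],[0,0,0]],"dr":[[0,0,0],[0,0,0],[0,0,0]],"jaw":[255,255,255]}' >/dev/null; python3 -c "from h import *;rep()"
```

```text
t 7.15 tcp [586.  122.1 113.6] F [-0.5  0.5 -2.8] M [-0.01  0.34 -0.03] op 0.133
plate trough: o [15.  -0.1 95.3] end1 [-66.9  -0.1  72.7] end2 [ 9.700e+01 -1.000e-01  1.178e+02]
yaw rel 0.01 tilt 15.38 roll 0.08
```

```bash
python3 -m jog '{"travel":[[0,0,-1],[0,0,-0.5],[0,0,0]],"dr":[[0,0,0],[0,0,0],[0,0,0]],"jaw":[255,255,255]}' >/dev/null; python3 -c "from h import *;rep()"
```

```text
t 7.4 tcp [586.  122.1 112.1] F [ 0.2  0.4 -3. ] M [0.01 0.32 0.01] op 0.132
plate trough: o [15.  -0.1 93.7] end1 [-66.9  -0.1  71.2] end2 [ 9.700e+01 -1.000e-01  1.163e+02]
yaw rel 0.01 tilt 15.38 roll 0.08
```

```bash
python3 -m jog '{"travel":[[0,0,-1],[0,0,-0.5],[0,0,0]],"dr":[[0,0,0],[0,0,0],[0,0,0]],"jaw":[255,255,255]}' >/dev/null; python3 -c "from h import *;rep()"
```

```text
t 7.65 tcp [585.9 122.1 110.6] F [-0.1  0.6 -3. ] M [-0.03  0.27  0.03] op 0.128
plate trough: o [15.  -0.1 92.2] end1 [-67.   -0.1  69.7] end2 [ 9.690e+01 -1.000e-01  1.148e+02]
yaw rel 0.01 tilt 15.38 roll 0.08
```

```bash
python3 -m jog '{"travel":[[0,0,-1],[0,0,-0.5],[0,0,0]],"dr":[[0,0,0],[0,0,0],[0,0,0]],"jaw":[255,255,255]}' >/dev/null; python3 -c "from h import *;rep()"
```

```text
t 7.9 tcp [586.3 122.1 109.7] F [-0.   0.2 -1.1] M [-0.03  0.37  0.03] op 0.131
plate trough: o [15.4 -0.  91.4] end1 [-66.5  -0.1  68.8] end2 [ 97.3  -0.  114. ]
yaw rel 0.01 tilt 15.42 roll 0.09
```

```bash
python3 -m jog '{"travel":[[0,0,2.5],[-9,0.3,0.5],[-9,0.3,0],[-5,0.1,0],[0,0,0]],"dr":[[0,0,0],[0,0,0],[0,0,0],[0,0,0],[0,0,0]],"jaw":[255,255,255,255,255]}' >/dev/null; python3 -c "from h import *;rep()"
python3 -m jog '{"travel":[[-3,0.1,0],[0,0,0],[0,0,0]],"dr":[[0,0,0],[0,0,0],[0,0,0]],"jaw":[255,255,255]}' >/dev/null; python3 -c "from h import *;rep()"
```

```text
t 8.32 tcp [561.  122.9 111.5] F [-1.3 -0.2 -3.2] M [ 0.04  0.27 -0.  ] op 0.13
plate trough: o [-10.    0.   93.1] end1 [-92.   -0.   70.7] end2 [7.200e+01 1.000e-01 1.155e+02]
yaw rel 0.03 tilt 15.27 roll 0.08
t 8.57 tcp [560.1 122.9 112.4] F [-0.4 -0.3 -2.4] M [-0.04  0.28 -0.01] op 0.135
plate trough: o [-10.9  -0.1  94. ] end1 [-92.8  -0.1  71.4] end2 [ 71.1  -0.  116.6]
yaw rel 0.02 tilt 15.42 roll 0.08
```

```bash
python3 -m jog '{"travel":[[-2,0.1,0],[-2,0,0],[0,0,0],[0,0,0]],"dr":[[0,0,0],[0,0,0],[0,0,0],[0,0,0]],"jaw":[255,255,255,255]}' >/dev/null; python3 -c "from h import *;rep()"
```

```text
t 8.9 tcp [556.  123.  112.3] F [-0.   0.  -2.6] M [-0.01  0.27  0.04] op 0.132
plate trough: o [-14.9  -0.1  93.9] end1 [-96.9  -0.1  71.3] end2 [ 6.700e+01 -1.000e-01  1.165e+02]
yaw rel 0.01 tilt 15.39 roll 0.08
```

```bash
python3 -m jog '{"travel":[[1.2,0,-2.5],[1.2,0,-2.4],[1.1,0,-2.4],[0,0,0],[0,0,0]],"dr":[[0,1.8,0],[0,1.8,0],[0,1.8,0],[0,0,0],[0,0,0]],"jaw":[255,255,255,255,255]}' >/dev/null; python3 -c "from h import *;rep()"
```

```text
t 9.32 tcp [559.9 122.9 105. ] F [ 0.4 -0.  -2.8] M [-0.01  0.14 -0.02] op 0.132
plate trough: o [-12.8  -0.1  86.1] end1 [-96.5  -0.1  71.3] end2 [ 70.9  -0.  101. ]
yaw rel 0.04 tilt 10.04 roll -0.07
```

```bash
python3 -m jog '{"travel":[[0.9,0,-2.4],[0.9,0,-2.4],[0.8,0,-2.3],[0,0,0],[0,0,0]],"dr":[[0,1.7,0],[0,1.7,0],[0,1.6,0],[0,0,0],[0,0,0]],"jaw":[255,255,255,255,255]}' >/dev/null; python3 -c "from h import *;rep()"
```

```text
t 9.73 tcp [562.2 123.   97.9] F [ 0.8  0.5 -2.6] M [0.05 0.12 0.  ] op 0.135
plate trough: o [-12.2   0.   78.8] end1 [-96.9  -0.1  71.3] end2 [72.5  0.1 86.3]
yaw rel 0.07 tilt 5.05 roll -0.22
```

```bash
python3 -m jog '{"travel":[[0.7,0,-2.5],[0.7,0,-2.4],[0.5,0,-2.2],[0,0,0],[0,0,0]],"dr":[[0.1,1.7,0],[0.1,1.7,0],[0.1,1.6,0],[0,0,0],[0,0,0]],"jaw":[255,255,255,255,255]}' >/dev/null; python3 -c "from h import *;rep()"
```

```text
t 10.15 tcp [564.  123.   90.8] F [ 1.2  0.2 -2.9] M [-0.06 -0.03 -0.  ] op 0.133
plate trough: o [-12.    0.1  71.6] end1 [-97.    0.   71.5] end2 [73.   0.2 71.7]
yaw rel 0.06 tilt 0.06 roll -0.06
```

```bash
python3 -m jog '{"travel":[[0,0,-0.7],[0,0,-0.7],[0,0,0],[0,0,0]],"dr":[[0,0,0],[0,0,0],[0,0,0],[0,0,0]],"jaw":[255,255,255,255]}' >/dev/null; python3 -c "from h import *;rep()"
```

```text
t 10.48 tcp [563.8 123.1  89.4] F [ 0.3  0.3 -2.2] M [ 0.02  0.06 -0.03] op 0.135
plate trough: o [-12.2   0.2  70.2] end1 [-97.2   0.1  70.2] end2 [72.8  0.3 70.2]
yaw rel 0.07 tilt 0.0 roll -0.06
```

Step down to contact with the ledges.

```bash
python3 -m jog '{"travel":[[0,0,-0.6],[0,0,-0.4],[0,0,0]],"dr":[[0,0,0],[0,0,0],[0,0,0]],"jaw":[255,255,255]}' >/dev/null; python3 -c "from h import *;rep()"
```

```text
t 10.73 tcp [564.1 123.   88.6] F [-0.6  0.5 -2.6] M [0.03 0.03 0.01] op 0.132
plate trough: o [-11.9   0.1  69.4] end1 [-96.9  -0.   69.4] end2 [73.1  0.2 69.4]
yaw rel 0.06 tilt 0.01 roll -0.06
```

```bash
python3 -m jog '{"travel":[[0,0,-0.3],[0,0,-0.3],[0,0,0]],"dr":[[0,0,0],[0,0,0],[0,0,0]],"jaw":[255,255,255]}' >/dev/null; python3 -c "from h import *;rep()"
```

```text
t 10.98 tcp [564.2 123.   88.5] F [-2.6  0.4  2.7] M [0.04 0.35 0.05] op 0.131
plate trough: o [-11.9   0.1  69.3] end1 [-96.9  -0.   69.3] end2 [73.1  0.2 69.3]
yaw rel 0.06 tilt -0.01 roll -0.06
```

```bash
python3 -m jog '{"travel":[[0,0,0.4],[3,-0.1,0],[4,-0.1,0],[3,-0.1,0],[0,0,0]],"dr":[[0,0,0],[0,0,0],[0,0,0],[0,0,0],[0,0,0]],"jaw":[255,255,255,255,255]}' >/dev/null; python3 -c "from h import *;rep()"
```

```text
t 11.4 tcp [575.3 122.7  88.5] F [-0.8  1.   0.8] M [ 0.14 -0.07 -0.01] op 0.131
plate trough: o [-0.7  0.2 69.3] end1 [-85.7   0.1  69.1] end2 [84.3  0.2 69.5]
yaw rel 0.05 tilt 0.1 roll -0.05
```

```bash
python3 -m jog '{"travel":[[0.8,0,0],[0.7,0,0],[0,0,0]],"dr":[[0,0,0],[0,0,0],[0,0,0]],"jaw":[255,255,255]}' >/dev/null; python3 -c "from h import *;rep()"
```

```text
t 11.65 tcp [575.6 122.7  88.5] F [-2.7 -0.5  3.9] M [0.1  0.42 0.01] op 0.131
plate trough: o [-0.4  0.1 69.3] end1 [-85.4   0.   69.3] end2 [84.6  0.2 69.2]
yaw rel 0.06 tilt -0.02 roll -0.06
```

```bash
python3 -m jog '{"travel":[[0,0,0.3],[0.5,0,0],[0.5,0,0],[0,0,0]],"dr":[[0,0,0],[0,0,0],[0,0,0],[0,0,0]],"jaw":[255,255,255,255]}' >/dev/null; python3 -c "from h import *;rep()"
```

```text
t 11.98 tcp [576.5 122.7  88.5] F [-3.1  0.1  2.6] M [0.12 0.27 0.02] op 0.129
plate trough: o [ 0.5  0.2 69.3] end1 [-84.5   0.1  69.3] end2 [85.5  0.3 69.3]
yaw rel 0.06 tilt -0.01 roll -0.06
```

```bash
python3 -m jog '{"travel":[[0.5,0,0],[0.5,0,0],[0,0,0]],"dr":[[0,0,0],[0,0,0],[0,0,0]],"jaw":[255,255,255]}' >/dev/null; python3 -c "from h import *;rep()"
```

```text
t 12.23 tcp [577.5 122.7  88.5] F [-4.   0.6  2.7] M [0.12 0.42 0.04] op 0.134
plate trough: o [ 1.4  0.3 69.3] end1 [-83.6   0.2  69.3] end2 [86.4  0.3 69.2]
yaw rel 0.06 tilt -0.03 roll -0.06
```

```bash
python3 -m jog '{"travel":[[0.5,0,0.1],[0.5,0,0],[0,0,0]],"dr":[[0,0,0],[0,0,0],[0,0,0]],"jaw":[255,255,255]}' >/dev/null; python3 -c "from h import *;rep()"
```

```text
t 12.48 tcp [577.5 122.8  88.5] F [-7.8  0.6  5.4] M [ 0.09  0.76 -0.06] op 0.132
plate trough: o [ 1.5  0.4 69.3] end1 [-83.5   0.3  69.6] end2 [86.5  0.4 69.1]
yaw rel 0.04 tilt -0.18 roll -0.06
```

```bash
python3 -m jog '{"travel":[[0.5,0,0],[0.3,0,0],[0,0,0]],"dr":[[0,0,0],[0,0,0],[0,0,0]],"jaw":[255,255,255]}' >/dev/null; python3 -c "from h import *;rep()"
```

```text
t 12.73 tcp [577.6 122.9  88.6] F [-8.9 -0.1  6.6] M [ 0.1   1.02 -0.12] op 0.129
plate trough: o [ 1.5  0.5 69.4] end1 [-83.5   0.4  69.8] end2 [86.5  0.5 69. ]
yaw rel 0.03 tilt -0.3 roll -0.06
```

```bash
python3 -m jog '{"travel":[[-0.6,0,0],[-0.5,0,0],[0,0,0]],"dr":[[0,0,0],[0,0,0],[0,0,0]],"jaw":[255,255,255]}' >/dev/null; python3 -c "from h import *;rep()"
```

```text
t 12.98 tcp [577.6 122.9  88.5] F [-6.2  0.2  3.7] M [ 0.16  0.56 -0.07] op 0.133
plate trough: o [ 1.5  0.5 69.3] end1 [-83.5   0.4  69.4] end2 [86.5  0.5 69.1]
yaw rel 0.03 tilt -0.1 roll -0.04
```

```bash
python3 -m jog '{"travel":[[0,0,0],[0,0,0],[0,0,0],[0,0,0],[0,0,0]],"dr":[[0,0,0],[0,0,0],[0,0,0],[0,0,0],[0,0,0]],"jaw":[222,212,200,180,150]}' 20 ; python3 -m jog '{"travel":[[0,0,0],[0,0,0],[0,0,0]],"dr":[[0,0,0],[0,0,0],[0,0,0]],"jaw":[130,130,130]}'; python3 -c "from h import *;rep()"
```

```text
time: 13.4
eef_pos: [0.5787, 0.1226, 0.0886]
tcp_rot: [1.0, -0.014, 0.0, 0.001]
contact_force: [-1.1, 0.3, -0.2]
opening: 0.405
time: 13.65
eef_pos: [0.5784, 0.1227, 0.0886]
tcp_rot: [1.0, -0.014, 0.0, 0.001]
contact_force: [-0.9, 0.6, 0.5]
opening: 0.49
t 13.65 tcp [578.4 122.7  88.6] F [-0.9  0.6  0.5] M [0.01 0.01 0.01] op 0.49
plate trough: o [ 2.4  0.2 69.4] end1 [-82.6   0.1  69.4] end2 [87.4  0.3 69.4]
yaw rel 0.06 tilt 0.01 roll -0.06
```

Released. Retract up and clear toward −y, then look.

```bash
python3 -m jog '{"travel":[[0,0,8],[0,0,15],[0,0,30],[0,0,35],[0,0,35]],"dr":[[0,0,0],[0,0,0],[0,0,0],[0,0,0],[0,0,0]],"jaw":[130,130,130,130,130]}'
python3 -m jog '{"travel":[[0,0,30],[-12,-40,0],[-12,-40,0],[-12,-40,0],[-12,-40,0]],"dr":[[0,0,0],[0,0,0],[0,0,0],[0,0,0],[0,0,0]],"jaw":[130,130,130,130,130]}'
python3 -m jog '{"travel":[[0,-40,0],[0,-40,0],[0,-40,0],[0,-40,0],[0,0,0]],"dr":[[0,0,0],[0,0,0],[0,0,0],[0,0,0],[0,0,0]],"jaw":[130,130,130,130,130]}'
python3 - <<'E'
from h import *
t=read_camera("top");s=read_camera("side");cv2.imwrite("pics/t9.png",t[:,:,::-1])
a=cv2.resize(t[130:220,205:295],(400,400),interpolation=cv2.INTER_CUBIC);b=cv2.resize(s[205:295,230:345],(400,400),interpolation=cv2.INTER_CUBIC)
w=cv2.resize(t,(320,200));w2=cv2.resize(s,(320,200))
cv2.imwrite("pics/f.png",np.vstack([np.hstack([a,b]),np.hstack([w,w2,np.zeros((200,160,3),np.uint8)])])[:,:,::-1])
E
```

```text
time: 14.07
eef_pos: [0.5777, 0.1227, 0.2129]
tcp_rot: [1.0, -0.014, -0.001, 0.001]
contact_force: [1.0, -0.6, 0.1]
opening: 0.492
time: 14.48
eef_pos: [0.5298, -0.0381, 0.2428]
tcp_rot: [1.0, -0.014, 0.001, 0.001]
contact_force: [1.0, -1.0, 0.7]
opening: 0.49
time: 14.9
eef_pos: [0.53, -0.2033, 0.2426]
tcp_rot: [1.0, -0.017, 0.001, 0.002]
contact_force: [-0.3, -0.0, 0.3]
opening: 0.492
```

View pics/f.png

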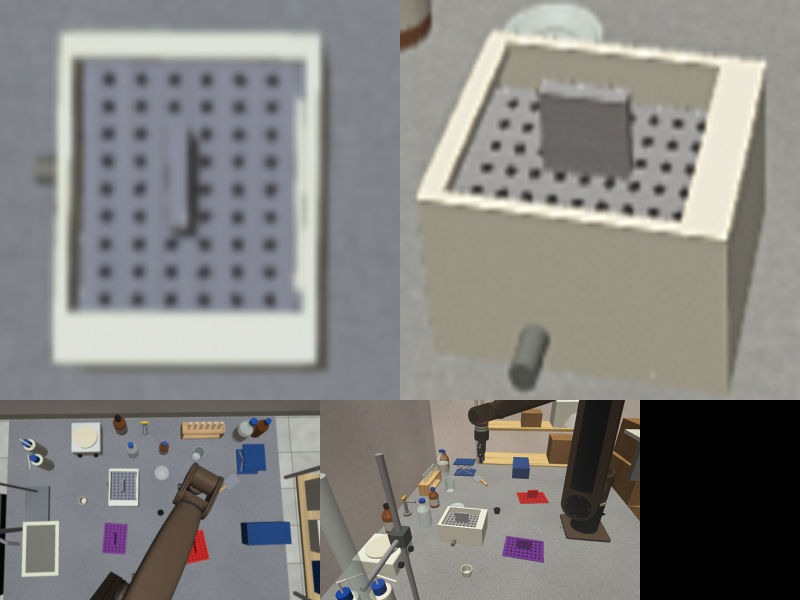

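Run:
```python
from h import *
f=lambda u,v:(205+(u+.5)/(400/90)-.5,130+(v+.5)/(400/90)-.5)
for p in[(109,79),(272,80),(270,299),(105,300)]:
    q=onz("top",f(*p),.0733)*1e3;print(((q[:2]-TO)@ex).round(1),((q[:2]-TO)@ey).round(1))
```

```text
69.2 53.3
69.2 -46.7
-66.3 -46.9
-67.2 53.3
```

```bash
python3 -c "from plant import *;print(sign_off())"
```

```text
the job is handed in; nothing more can be done
None
```

The drain plate is back in the trough, flat on both ledges and home against the narrow-rim end, with both ends under the rims. I let go, moved the arm clear and handed the job in at about 15 s of the 61 s.

- **Insertion:** I carried the plate over the trough and tilted it 15°. I felt the ledge with the low end at about 69 mm, at about 2 N. Then I lifted slightly, slid the end into the deep pocket under the wide rim, lowered the other end through the mouth and set the plate down flat (about 5 N).
- **Sliding home:** It slid until it stopped at the end wall. Wrist force reached about 9 N against the wall, and I backed that off before opening the jaws.
- **Last checks:** After release the force readings were near zero. The top and side pictures show the plate flat and its ends under both rims. The hole grid puts its centre at trough x +1.2 mm, against about +1 expected. The other things on the bench look undisturbed.
- **Disagreements:** The top camera puts the plate about 3 mm off to one side (+y), where the arm's own readings say about 0.5 mm. Both are within the 5 mm side play. The plate also appears to have been nudged up to about 4 mm sideways on the bench when the jaws closed on the fin. That did not affect the fit.

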